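# Make up the tea tray and the coffee tray

### The arm

A 6-joint arm with a two-finger parallel gripper is mounted at the origin on the work surface. World frame = base frame: x ahead of the robot, y to its left, z up, the work surface at z = 0. Lengths are in mm, angles in rad, forces in N, time in s.
With the tool pointing down it reaches from about 350 to 775 mm from the base axis. Payload 7.3 kg.
Tool frame: the origin (TCP) lies on the mounting face of the last link; the fingertips stand 178 mm ahead of it and the grasp point (between the pads) lies 159 mm ahead of it; z points along the fingers, y is the line along which they close (so a half turn about z gives the same grasp; the last joint's range is limited). The gripper opens to 92 mm and grips with 3 to 60 N. Pads are 19 mm wide; open, the fingers measure 130 mm over their backs; the gripper's body (75 mm by 190 mm) begins 47 mm behind the grasp point.
Start: joints at [1.07, 0.342, 1.524, -0, 1.275, -0.146], TCP at [182.365, 492.312, 404.741] pointing down, gripper open.
Joint ranges: [-2.53, 2.53], [-0.77, 2.02], [0.04, 2.7], [-1, 4.14], [0.28, 2.66], [-3.11, 3.11]. Speed limits (rad/s): [2.57, 2.57, 3.14, 3.14, 3.14, 3.14].

### API

Orientations are given as [roll, pitch, yaw] about the fixed x, y, z axes, in that order (R = Rz(yaw) Ry(pitch) Rx(roll)).
In Python, from plant import bot, vision gives the robot as it stands. The module is installed in compiled form; this text tells all that it offers.
- The arm moves only by the shell command python3 -m crank 'ROWS'. ROWS is a JSON list of rows, 1 to 5 of them, each of 5 numbers: the finger opening in mm, then dx, dy, dz in mm, then a turn about the tool's z in rad; each row is the pose to reach, as a shift and turn from the pose commanded when the command began, along the tool's axes at that moment; what a row does not reach only later rows make up. A row lasts 1/8 s, in which the tool goes at most 62.5 mm and 0.188 rad, less where a joint would pass 70% of its speed; a pose out of reach is approached as far as the arm can. The fingers move at their own pace and stop on an object; the grip force is fixed at half the most. Time passes only in rows, so rows that do not move let the fingers close. It prints the time, the measured TCP pose, the force, the opening and the grip force at its end.
- bot.get_obs(): the state, without advancing time (a new reading comes with each control period).
- vision.capture(name): name is "scene" or "top" or "wrist"; returns a dict with "color" (480x640x3 uint8, red, green, blue), "K" (3x3 intrinsics, pixels), "k1" (the pictures are not rectified: a ray, as slopes to the right and down, at radius r is drawn at 1 + k1 r^2 times it, then the intrinsics apply), "R" (3x3) and "t" (3): a world point X has camera coordinates R X + t. Camera axes: x right, y down, z forward; pixel columns grow to the right and rows downward; lengths in mm; the calibration is good to about 2 mm. A picture is of the moment at which its call begins. There is no depth.
- bot.close_job(): hands the job in; it is judged then, once.
The state is a dict: "time": time; "joint_positions": joint angles; "dq": joint speeds; "tau": joint torques, N m; "tool_pos": TCP position; "tcp_rot": TCP orientation; "contact_force": force on the tool from outside, world axes, zero at the start; "moment": the same for the moment, N m; "grip_width": finger opening in mm; "finger_force": force on a finger pad.
Only numpy, scipy, OpenCV 4.12 (cv2) and the standard library are available. Lean on these libraries where they do the work, as an engineer would, in place of code of your own. Each camera call takes 0.05 s, during which the arm holds its last target. There are 200 camera calls.

### The job

Make up the two hot-drink trays: on the green tray stand the green tea box within the white rectangle (its long side along the rectangle's) and the honey jar within the white circle; on the blue tray stand the orange biscuit box within the rectangle, likewise lengthwise, and the brown coffee tin within the circle. The tea box is wedged between the two black canisters, so push it out endways first to get your fingers round it. Keep everything upright, leave the jam jar and the salt shaker standing where they are, and let go of everything at the end.

Things in the scene. Friction and masses are not known exactly. Their poses are not given: they have to be found in the camera images.
- tea_box: Green carton of tea with a pale paper band, loose, 38 mm (its x) by 90 mm (its y), 70 mm tall, 55 to 115 g. Origin at the centre of its underside, z up. At the start it stands in the gap between the two black canisters, its long side along the gap, sticking out 1 to 9 mm at each end of the gap; it slides freely along the gap on the worktop.
- biscuit_box: Orange carton of biscuits with a brown band, loose, standing on the worktop, 38 mm (its x) by 80 mm (its y), 62 mm tall, 80 to 170 g. Origin at the centre of its underside, z up.
- honey_jar: Round amber-orange honey jar with a yellow lid and a paper label, loose, 52 mm diameter from bottom to top, 72 mm tall, 150 to 310 g. Origin at the centre of its underside, z up.
- coffee_tin: Round dark brown coffee tin with a light tan band and a dark brown lid, loose, 54 mm diameter from bottom to top, 70 mm tall, 110 to 225 g. Origin at the centre of its underside, z up.
- jam_jar: Round dark red jam jar with a bright red lid and a paper label, loose, 52 mm diameter, 68 mm tall; belongs to neither tray. Origin at the centre of its underside, z up.
- salt_shaker: Round white salt shaker with a steel top, loose, 42 mm diameter, 66 mm tall; belongs to neither tray. Origin at the centre of its underside, z up.
- green_tray: A green plastic tray, fixed on the worktop, 210 mm (its x) by 134 mm (its y); origin at the centre of its underside, z up. Its floor is 5 mm above the worktop, with a 5 mm wide rim 12 mm above the worktop. Two white marks on its floor: a circle of 76 mm diameter centred at x = -50, y = 0 mm, and a rectangle 62 mm (along x) by 114 mm (along y) centred at x = +50, y = 0 mm.
- blue_tray: A blue plastic tray, fixed on the worktop, 210 mm (its x) by 134 mm (its y); origin at the centre of its underside, z up. Its floor is 5 mm above the worktop, with a 5 mm wide rim 12 mm above the worktop. Two white marks on its floor: a circle of 76 mm diameter centred at x = -50, y = 0 mm, and a rectangle 62 mm (along x) by 114 mm (along y) centred at x = +50, y = 0 mm.
- canisters: Two heavy black storage canisters with pale bamboo lids, immovable, each 40 mm (x) by 80 mm (y) and 75 mm tall, side by side at x = -41 and +41 mm, leaving a 42 mm wide gap between them, which runs along y, is open at both ends and at the top, and has the worktop as its floor. Origin midway between them at worktop height, z up.
Mind the look-alikes: they are no part of the job. Leave any pink or turquoise look-alike of the salt_shaker alone. There is more than one size of the coffee_tin; the one meant has the size given above.

How it is judged (in metres and radians):
At the end, for the whole second after the job is handed in: Boxes on their trays' rectangles, long side within 0.35 rad of it; jar and tin on the circles: each on its own tray's floor, upright, at rest, centred within 14 mm along each tray axis (biscuit box lengthwise 18). Jam jar and salt shaker upright, within 30 mm of their starts (x of tea_box in the frame of green_tray between 0.036 and 0.064 m and y of tea_box in the frame of green_tray between -0.014 and 0.014 m and z of tea_box in the frame of green_tray between 0 and 0.01 m and angle between each of tea_box, honey_jar, biscuit_box, coffee_tin, jam_jar, salt_shaker's own z axis and vertical below 0.1 rad and linear speed of each of tea_box, honey_jar, biscuit_box, coffee_tin below 0.02 m/s and angular speed of each of tea_box, honey_jar, biscuit_box, coffee_tin below 0.2 rad/s and angle between the y axis of tea_box and the y axis of green_tray, either way round below 0.35 rad and x of honey_jar in the frame of green_tray between -0.064 and -0.036 m and y of honey_jar in the frame of green_tray between -0.014 and 0.014 m and z of honey_jar in the frame of green_tray between 0 and 0.01 m and x of biscuit_box in the frame of blue_tray between 0.036 and 0.064 m and y of biscuit_box in the frame of blue_tray between -0.018 and 0.018 m and z of biscuit_box in the frame of blue_tray between 0 and 0.01 m and angle between the y axis of biscuit_box and the y axis of blue_tray, either way round below 0.35 rad and x of coffee_tin in the frame of blue_tray between -0.064 and -0.036 m and y of coffee_tin in the frame of blue_tray between -0.014 and 0.014 m and z of coffee_tin in the frame of blue_tray between 0 and 0.01 m and distance of each of jam_jar, salt_shaker from where it was at the start of the episode below 0.03 m); the robot touches nothing.
It fails at once if the jam jar is knocked over or carried off (angle between jam_jar's own z axis and vertical above 0.6 rad or distance of jam_jar from where it was at the start of the episode above 0.06 m).
It fails at once if the salt shaker is knocked over or carried off (angle between salt_shaker's own z axis and vertical above 0.6 rad or distance of salt_shaker from where it was at the start of the episode above 0.06 m).
It fails at once if a box, jar or tin of the kits is tipped over (angle between any of honey_jar, coffee_tin, tea_box, biscuit_box's own z axis and vertical above 0.8 rad).
It also fails if it takes over 99 s, if anything falls off the work surface, if the arm or the gripper's body presses on something with over 40 N, if the wrist force passes 120 N, or if a joint passes its speed limit or range.

## Working session

There is one attempt and no reset: what is moved stays moved. The work goes in short steps, Python scripts to look and compute and a shell command to move; the robot and the scene stay as the last step left them, time stands still between calls to the robot, and variables do not carry over. Pictures are saved under pics/ and viewed, at most 14 in all, crops included, and the job is handed in when it is done.

```bash
mkdir -p pics; cat > h.py <<'E'
import numpy as np, cv2
from plant import bot, vision
def cap(n,save=None):
    c=vision.capture(n)
    if save: cv2.imwrite(f'pics/{save}.png',c['color'][:,:,::-1])
    return c
def ray(c,uv,z):
    K=np.array(c['K'],float);R=np.array(c['R']);t=np.array(c['t']);k=c['k1']
    uv=np.atleast_2d(np.array(uv,float)); d=(uv-[K[0,2],K[1,2]])/[K[0,0],K[1,1]]
    s=d.copy()
    for _ in range(30): s=d/(1+k*(s**2).sum(1,keepdims=True))
    w=np.c_[s,np.ones(len(s))]@R; o=-R.T@t
    return o+w*((z-o[2])/w[:,2:3])
E
python3 - <<'E'
from h import *
for n in('top','scene'):
    c=cap(n,n); print(n,np.round(c['K'],1).tolist(),c['k1'],np.round(-np.array(c['R']).T@c['t'],1))
o=bot.get_obs(); print({k:np.round(v,3) for k,v in o.items()})
E
```

```text
top [[437.5, 0.0, 316.8], [0.0, 437.5, 238.4], [0.0, 0.0, 1.0]] -0.05388917091817449 [3.641e+02 2.000e-01 9.564e+02]
scene [[603.4, 0.0, 323.3], [0.0, 603.4, 246.9], [0.0, 0.0, 1.0]] -0.20321523964111596 [1113.2 -667.5  729.4]
{'time': np.float64(0.1), 'joint_positions': array([ 1.07 ,  0.343,  1.525, -0.   ,  1.275, -0.146]), 'dq': array([-0.001, -0.001, -0.002,  0.001, -0.003, -0.001]), 'tau': array([ 1.000e-03, -4.320e+01, -2.447e+01,  7.200e-02,  5.200e-02,
       -0.000e+00]), 'tool_pos': array([182.318, 492.207, 404.123]), 'tcp_rot': array([-3.14 , -0.   ,  2.787]), 'contact_force': array([-0.598, -0.052, -0.329]), 'moment': array([ 0.044, -0.008,  0.007]), 'finger_force': np.float64(0.0), 'grip_width': np.float64(91.318)}
```

View pics/top.png

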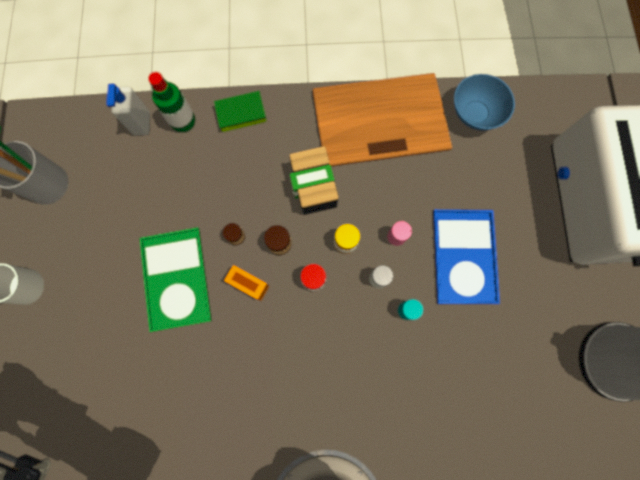

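View pics/scene.png

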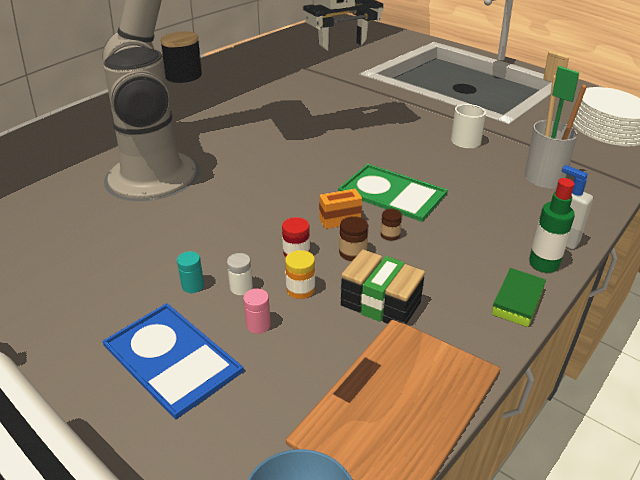

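Top view, candidates:
- Coffee tin: big brown (277,239), small brown (233,233) as its look-alike.
- Salt shaker: white (382,275), with pink (401,232) and turquoise (411,309) to be left alone.
- Honey: yellow lid (347,237), against jam's red lid (313,277).
- Tea box: green with pale band (313,180) between the canisters, against the green sponge (240,110).
- Biscuit box: orange (246,282).
- Trays: green (176,279) and blue (466,256).

I choose the big tin at (277,239) and will check it by size.

```bash
cat > find.py <<'E'
from h import *
def masks(c):
    im=cv2.cvtColor(c['color'],cv2.COLOR_RGB2HSV); H,S,V=[im[:,:,i].astype(int) for i in range(3)]
    return H,S,V
def blobs(m,lo=60,hi=9000,box=None):
    m=m.astype(np.uint8)
    if box: k=np.zeros_like(m); k[box[1]:box[3],box[0]:box[2]]=1; m=m*k
    cs,_=cv2.findContours(m,cv2.RETR_EXTERNAL,cv2.CHAIN_APPROX_NONE)
    return sorted([q for q in cs if lo<cv2.contourArea(q)<hi],key=cv2.contourArea,reverse=True)
def rect(c,q,z):
    p=ray(c,q[:,0,:],z)[:,:2].astype(np.float32); return cv2.minAreaRect(p)
def long_yaw(r):
    b=cv2.boxPoints(r); e1=b[1]-b[0]; e2=b[2]-b[1]; e=e1 if np.hypot(*e1)>np.hypot(*e2) else e2
    return np.arctan2(e[1],e[0])
E
cat > m1.py <<'E'
from find import *
c=cap('top'); H,S,V=masks(c); B=(130,160,510,340)
def show(n,m,z,box=B,k=1,round_=False):
    for q in blobs(m,40,box=box)[:k]:
        r=rect(c,q,z); 
        (cx,cy),rad=cv2.minEnclosingCircle(ray(c,q[:,0,:],z)[:,:2].astype(np.float32))
        print(n,'px',q[:,0].mean(0).round(),'c',np.round(r[0],1),'sz',np.round(r[1],1),'yaw long',round(long_yaw(r),3),'circ',np.round([cx,cy,rad],1))
gr=(H>50)&(H<80)&(S>120); bl=(H>105)&(H<125)&(S>150)
show('gtray',gr,12,(130,200,220,340)); show('btray',bl,12,(420,190,520,320))
wh=(S<60)&(V>180)
show('gmarks',wh,5,(140,225,215,330),2); show('bmarks',wh,5,(430,205,500,305),2)
show('tea',gr|wh,70,(285,160,340,200))
show('canl',(H>8)&(H<22)&(S>80)&(V>120),75,(285,145,345,212),2)
show('biscuit',(H>5)&(H<25)&(S>190)&(V>60),62,(215,260,275,305))
show('honey',(H>20)&(H<32)&(S>180)&(V>130),66)
show('jam',((H<5)|(H>175))&(S>180)&(V>120),62)
show('brown',(S>100)&(V<75)&(H<20),64,(215,215,300,260),2)
show('salt',(S<60)&(V>120),60,(365,260,398,292))
show('pink',(H>160)&(H<178)&(S>80),60); show('turq',(H>80)&(H<95)&(S>120),60)
im=c['color'][150:330,130:510,::-1]; cv2.imwrite('pics/crop1.png',cv2.resize(im,None,fx=2.1,fy=2.1,interpolation=cv2.INTER_CUBIC))
E
python3 m1.py
```

```text
gtray px [174. 280.] c [483.2 309.9] sz [209.5 135.2] yaw long 0.137 circ [483.2 310.  122. ]
btray px [465. 257.] c [ 504.7 -329.4] sz [134.3 208.2] yaw long -0.056 circ [ 504.6 -329.9  122. ]
gmarks px [172. 256.] c [533.1 318.4] sz [ 62.1 114.5] yaw long -1.43 circ [533.2 317.8  62.9]
gmarks px [177. 301.] c [434.3 304. ] sz [74.6 73.6] yaw long 0.775 circ [434.3 304.6  38.1]
bmarks px [464. 234.] c [ 555.5 -334.1] sz [115.1  61.8] yaw long 1.525 circ [ 555.5 -334.4   63.2]
bmarks px [467. 278.] c [ 454.9 -328.6] sz [73.9 72.6] yaw long 1.521 circ [ 455.2 -328.9   38.1]
tea px [311. 177.] c [679.1   0.7] sz [41.3 90.4] yaw long -1.402 circ [679.    1.5  46.5]
canl px [318. 157.] c [724.  -13.5] sz [ 49.4 121.1] yaw long -1.478 circ [725.8 -14.3  61.8]
canl px [318. 194.] c [639.8 -12. ] sz [39.6 83.3] yaw long -1.381 circ [640.1 -12.   43.8]
biscuit px [246. 282.] c [462.  145.1] sz [87.8 39.1] yaw long 1.025 circ [461.7 145.4  45.5]
honey px [347. 236.] c [549.  -67.5] sz [50.  51.1] yaw long -0.053 circ [549.  -67.5  26.9]
jam px [313. 276.] c [469.    7.2] sz [49.7 50.5] yaw long -1.148 circ [469.5   7.8  25.9]
brown px [232. 233.] c [565.6 173.4] sz [36.9 35.3] yaw long 0.754 circ [566.6 173.5  20.6]
brown px [273. 241.] c [544.8  85.3] sz [54.6 37.9] yaw long 0.856 circ [549.3  81.8  27.6]
salt px [383. 275.] c [ 464.9 -137.2] sz [41.3 45.5] yaw long -0.069 circ [ 464.7 -136.5   23. ]
pink px [399. 233.] c [ 552.7 -177.2] sz [41.2 55.1] yaw long -0.949 circ [ 551.1 -178.1   27.8]
turq px [410. 310.] c [ 393.1 -187.1] sz [49.4 40.3] yaw long 1.522 circ [ 391.4 -187.4   25.5]
```

View pics/crop1.png

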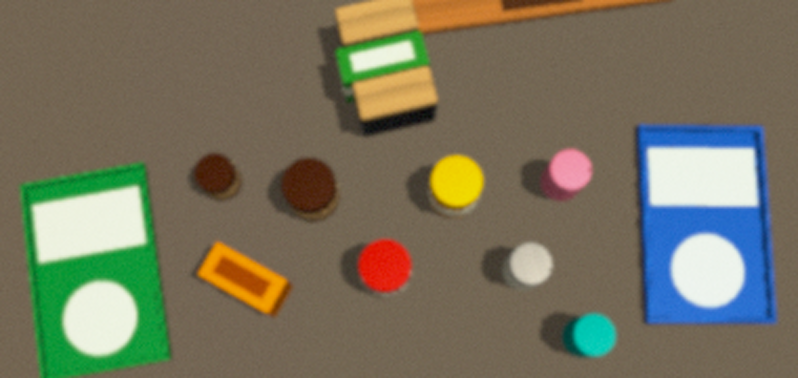

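The close crop confirms it. The big tin at crop (309,187) is about 54 mm across and the small one at (215,175) about 36 mm. The tea box sits between the bamboo lids at crop (382,57), and honey's yellow lid is at (456,182). I'll push the tea box from its −y end towards +y.

```bash
cat > go.py <<'E'
# usage: go.py x y zgrasp yaw -> shift in tool axes and turn
import sys; from h import *
x,y,z,w=map(float,sys.argv[1:5]); o=bot.get_obs()
from scipy.spatial.transform import Rotation as Ro
R=Ro.from_euler('xyz',o['tcp_rot']).as_matrix()
d=np.array([x,y,z+159])-o['tool_pos']; t=-(w-o['tcp_rot'][2]); t=(t+np.pi/2)%np.pi-np.pi/2 if len(sys.argv)<6 else (t+np.pi)%(2*np.pi)-np.pi
print('shift',np.round(R.T@d,1),'turn',round(t,3),'rows',round(np.linalg.norm(d)/62.5,1),'pose',o['tool_pos'].round(1),o['tcp_rot'].round(3),'q1,q6',o['joint_positions'][[0,5]].round(2),'w',o['grip_width'].round(1),'t',o['time'].round(2))
E
python3 go.py 692.6 -74 130 3.32
```

```text
Traceback (most recent call last):
  File "go.py", line 7, in <module>
    print('shift',np.round(R.T@d,1),'turn',round(t,3),'rows',round(np.linalg.norm(d)/62.5,1),'pose',o['tool_pos'].round(1),o['tcp_rot'].round(3),'q1,q6',o['joint_positions'][[0,5]].round(2),'w',o['grip_width'].round(1),'t',o['time'].round(2))
                                                                                                                                                                                                  ^^^^^^^^^^^^^^^^^^^^^
AttributeError: 'float' object has no attribute 'round'
```

```bash
sed -i "s/o\['grip_width'\].round(1)/round(o['grip_width'],1)/; s/o\['time'\].round(2)/round(o['time'],2)/" go.py; python3 go.py 692.6 -74 130 3.32
```

```text
shift [-675.2 -353.5  115.5] turn -0.533 rows 12.3 pose [182.3 492.2 404.2] [-3.14  -0.     2.787] q1,q6 [ 1.07 -0.15] w 91.8 t 0.15
```

```bash
python3 -m crank '[[0,-60,-30,0,0],[0,-110,-57,0,0],[0,-165,-86,0,0],[0,-220,-115,0,0],[0,-275,-144,0,0]]'; python3 -m crank '[[0,-55,-29,0,0],[0,-110,-58,0,0],[0,-165,-87,0,0],[0,-220,-116,0,0],[0,-275,-144,0,0]]'; python3 -m crank '[[0,-55,-29,20,-0.18],[0,-100,-50,50,-0.36],[0,-125,-65,80,-0.533],[0,-125,-65,80,-0.533],[0,-125,-65,80,-0.533]]';python3 go.py 692.6 -74 51 3.32
```

```text
time: 0.78
tool_pos: [391.2, 260.1, 404.7]
tcp_rot: [3.141, -0.0, 2.787]
contact_force: [1.1, 1.1, -0.0]
grip_width: 46.3
finger_force: 0.0
time: 1.4
tool_pos: [599.1, 29.4, 404.5]
tcp_rot: [3.141, -0.0, 2.786]
contact_force: [1.5, 0.2, 0.4]
grip_width: 0.4
finger_force: 0.0
time: 2.02
tool_pos: [692.6, -72.7, 325.1]
tcp_rot: [3.141, 0.0, -2.965]
contact_force: [0.4, 0.4, 0.2]
grip_width: 0.3
finger_force: 0.0
shift [  0.2  -1.3 115.1] turn -0.002 rows 1.8 pose [692.6 -72.7 325.1] [ 3.141  0.    -2.965] q1,q6 [-0.21 -1.96] w 0.3 t 2.02
```

```bash
python3 -m crank '[[0,0,0,58,0],[0,0,0,95,0],[0,0,0,115,0],[0,0,0,115,0]]'; python3 -m crank '[[0,0,8,0,0],[0,0,14,0,0],[0,0,20,0,0],[0,0,26,0,0],[0,0,32,0,0]]';python3 - <<'E'
from h import *
c=cap('scene'); im=c['color'][210:350,300:500,::-1]; cv2.imwrite('pics/push1.png',cv2.resize(im,None,fx=3,fy=3))
E
```

```text
time: 2.52
tool_pos: [692.6, -72.4, 209.9]
tcp_rot: [3.141, -0.0, -2.963]
contact_force: [-0.5, -0.3, 1.3]
grip_width: 0.3
finger_force: 0.0
time: 3.15
tool_pos: [687.0, -41.3, 209.9]
tcp_rot: [-3.142, 0.0, -2.963]
contact_force: [-0.4, -0.8, 1.5]
grip_width: 0.5
finger_force: 0.5
```

View pics/push1.png

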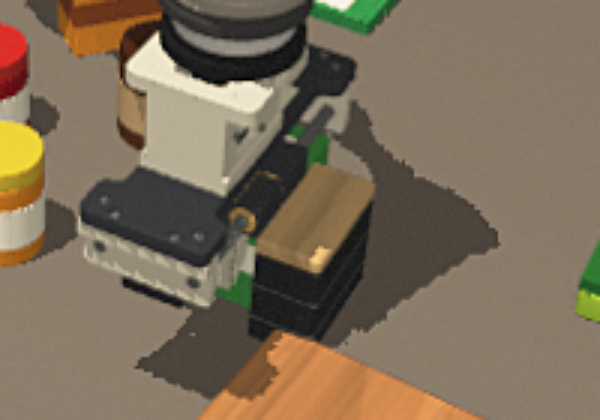

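The fingers are in the gap behind the box and in light contact. Green still shows at crop (235,290), so I'll keep pushing.

```bash
python3 -m crank '[[0,0,8,0,0],[0,0,16,0,0],[0,0,24,0,0],[0,0,32,0,0],[0,0,32,0,0]]';python3 - <<'E'
from find import *
c=cap('scene'); im=c['color'][210:350,300:500,::-1]; cv2.imwrite('pics/push2.png',cv2.resize(im,None,fx=3,fy=3))
print(ray(c,[[378,307]],20))
c=cap('top');H,S,V=masks(c)
m=(H>50)&(H<80)&(S>120)
for q in blobs(m,20,box=(260,140,370,230)): print(rect(c,q,70), q[:,0].min(0),q[:,0].max(0))
E
```

```text
time: 3.82
tool_pos: [681.2, -9.2, 209.6]
tcp_rot: [3.141, -0.0, -2.962]
contact_force: [-0.2, -0.6, -0.4]
grip_width: 0.6
finger_force: 0.0
[[692.76306493 -28.55497443  20.        ]]
```

View pics/push2.png

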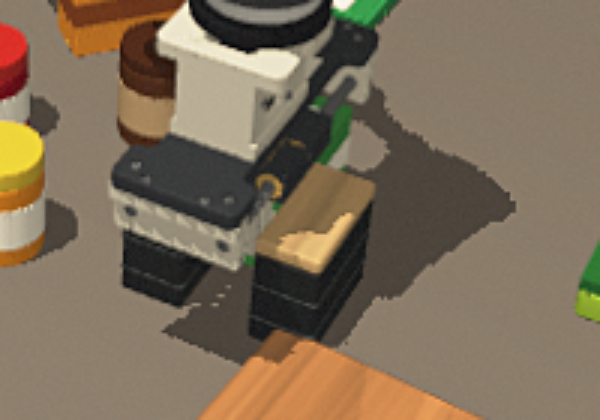

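The box now shows beyond the gap's far end at crop (335,140). I'll lift straight out and measure from above.

```bash
python3 -m crank '[[0,0,-4,-4,0],[0,0,-6,-60,0],[0,0,-6,-100,0],[60,-150,-10,-100,0.188],[60,-200,-10,-100,0.376]]';python3 - <<'E'
from find import *
c=cap('top','top2');H,S,V=masks(c)
m=((H>50)&(H<80)&(S>120))
for q in blobs(m,20,box=(240,140,370,230)): r=rect(c,q,70);print(r,long_yaw(r), q[:,0].min(0),q[:,0].max(0))
E
python3 go.py 672 52 120 1.75
```

```text
time: 4.55
tool_pos: [799.0, 1.0, 312.5]
tcp_rot: [3.141, 0.003, 2.966]
contact_force: [1.7, -0.0, 0.1]
grip_width: 16.1
finger_force: 0.0
shift [139.7  25.1  27.7] turn 1.211 rows 2.3 pose [804.7   2.2 307.5] [3.14  0.007 2.961] q1,q6 [-0.09 -1.48] w 19.6 t 4.6
```

View pics/top2.png

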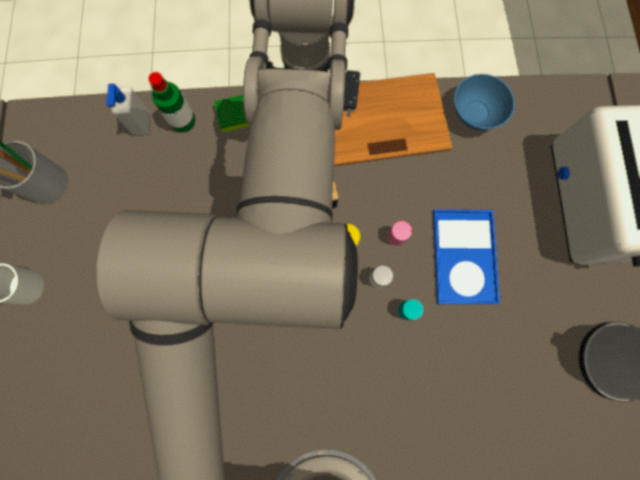

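I lifted with x in the wrong sense, so the arm stretched outwards and hides the top view. Nothing was touched. I'll bring it back above the protruding box end.

```bash
python3 -m crank '[[60,50,10,0,0.18],[75,100,20,0,0.36],[75,137,25,0,0.54],[75,137,25,0,0.72],[75,137,25,0,0.9]]'; python3 go.py 672 52 160 1.75
```

```text
time: 5.22
tool_pos: [666.5, 49.0, 310.6]
tcp_rot: [3.141, 0.0, 2.067]
contact_force: [-0.5, -0.1, 0.0]
grip_width: 69.6
finger_force: 0.0
shift [ 0.   6.2 -8.4] turn 0.317 rows 0.2 pose [666.5  49.  310.6] [3.141 0.    2.067] q1,q6 [-0.04 -0.54] w 69.6 t 5.22
```

```bash
python3 -m crank '[[75,0,6,-8,0.16],[75,0,6,-8,0.317],[75,0,6,-8,0.317]]'; python3 - <<'E'
from find import *
c=cap('wrist','w1')
print(ray(c,[[320,240],[0,0],[639,479]],70).round(0))
E
```

```text
time: 5.6
tool_pos: [672.3, 51.7, 318.1]
tcp_rot: [-3.142, -0.0, 1.757]
contact_force: [0.5, -0.2, -0.5]
grip_width: 74.9
finger_force: 0.0
[[673.  57.  70.]
 [471. 161.  70.]
 [965. -93.  70.]]
```

View pics/w1.png

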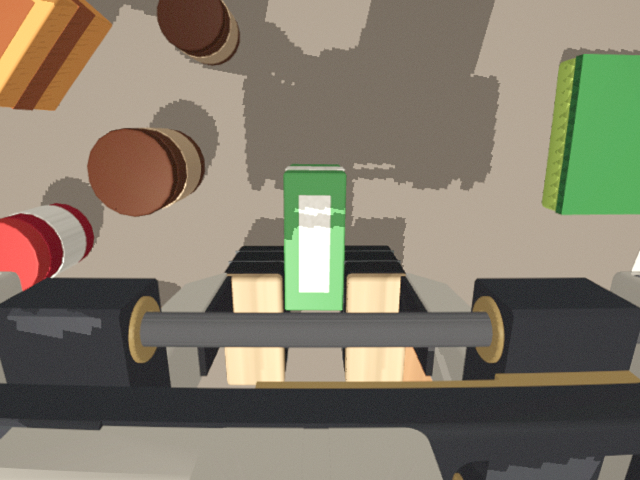

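The wrist view shows the tea box's top from rows 172 to 308 at columns 285–345, with the canister lids ending at row 273. So it sticks out well past the gap.

```bash
python3 - <<'E'
from find import *
c=cap('wrist')
p=ray(c,[[286,172],[344,172],[284,309],[345,309]],70)[:,:2]; print(p.round(1), p.mean(0).round(1))
print(ray(c,[[234,274],[282,274],[347,274],[399,274]],75)[:,:2].round(1))
E
```

```text
[[644.8  94.6]
 [678.8 101. ]
 [658.4   6.2]
 [697.9  13.7]] [670.   53.9]
[[623.6  26.5]
 [653.2  32.2]
 [693.2  39.8]
 [725.3  45.9]]
```

```bash
python3 go.py 669 60 44 1.75
```

```text
shift [  8.7  -1.6 115. ] turn 0.009 rows 1.8 pose [672.3  51.8 318. ] [-3.141 -0.     1.759] q1,q6 [-0.04 -0.22] w 75.3 t 5.7
```

```bash
python3 -m crank '[[75,9,-2,50,0.009],[75,9,-2,95,0.009],[75,9,-2,115,0.009],[75,9,-2,115,0.009]]'; python3 -m crank '[[0,0,0,0,0],[0,0,0,0,0],[0,0,0,0,0],[0,0,0,0,0],[0,0,0,0,0]]'; python3 -m crank '[[0,0,0,-30,0],[0,0,0,-80,0],[0,0,0,-110,0],[0,0,0,-110,0]]'; python3 go.py 532.4 324.1 150 1.708
```

```text
time: 6.2
tool_pos: [668.6, 60.4, 202.0]
tcp_rot: [-3.139, -0.001, 1.748]
contact_force: [-0.0, -0.1, 0.5]
grip_width: 75.1
finger_force: 0.0
time: 6.82
tool_pos: [668.9, 60.7, 203.6]
tcp_rot: [3.141, 0.0, 1.747]
contact_force: [-0.4, 0.2, 3.6]
grip_width: 37.9
finger_force: 30.0
time: 7.32
tool_pos: [669.2, 60.6, 315.9]
tcp_rot: [3.136, 0.001, 1.747]
contact_force: [-0.2, -0.6, -1.9]
grip_width: 38.1
finger_force: 30.0
shift [283.4 -88.6   6.1] turn 0.039 rows 4.8 pose [669.2  60.6 315.9] [3.136e+00 1.000e-03 1.747e+00] q1,q6 [-0.02 -0.2 ] w 38.1 t 7.33
```

```bash
python3 -m crank '[[0,57,-18,0,0],[0,114,-36,0,0],[0,171,-54,0,0],[0,228,-72,0,0.02],[0,283,-88,0,0.039]]'; python3 -m crank '[[0,0,0,0,0],[0,0,0,0,0]]'; python3 go.py 532.4 324.1 51 1.708;  python3 - <<'E'
from find import *
cap('wrist','w2')
E
```

```text
time: 7.95
tool_pos: [531.1, 325.3, 311.1]
tcp_rot: [-3.139, 0.001, 1.707]
contact_force: [1.2, 0.1, -0.2]
grip_width: 37.8
finger_force: 30.0
time: 8.2
tool_pos: [532.4, 323.7, 311.6]
tcp_rot: [-3.139, 0.001, 1.709]
contact_force: [0.4, 0.2, -1.1]
grip_width: 38.1
finger_force: 30.0
shift [  0.5   0.2 101.6] turn 0.001 rows 1.6 pose [532.4 323.7 311.6] [-3.139e+00  1.000e-03  1.709e+00] q1,q6 [0.42 0.29] w 38.1 t 8.2
```

View pics/w2.png

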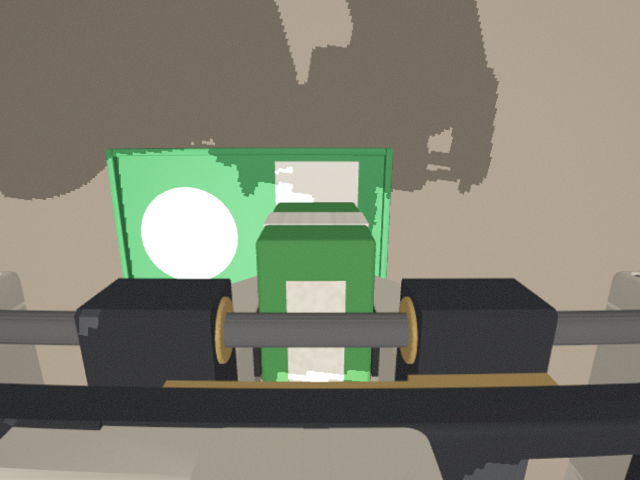

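The wrist view shows the tea box held squarely at (315,300), lined up over the white rectangle at (317,180). I'll lower it.

```bash
python3 -m crank '[[0,0.5,0,50,0],[0,0.5,0,85,0],[0,0.5,0,97,0],[0,0.5,0,102,0],[0,0.5,0,102,0]]'; python3 -m crank '[[60,0,0,0,0],[60,0,0,0,0],[60,0,0,0,0],[60,0,0,-40,0],[60,0,0,-100,0]]'; python3 go.py 549 -67.5 110 3.14
```

```text
time: 8.88
tool_pos: [533.2, 324.2, 212.0]
tcp_rot: [3.14, -0.001, 1.707]
contact_force: [-0.4, -0.1, -0.2]
grip_width: 37.7
finger_force: 30.0
time: 9.5
tool_pos: [532.1, 324.2, 310.4]
tcp_rot: [-3.137, 0.001, 1.708]
contact_force: [0.9, 0.1, 0.9]
grip_width: 59.9
finger_force: 0.0
shift [-390.3  -36.6   42.1] turn -1.432 rows 6.3 pose [532.1 324.2 310.4] [-3.137e+00  1.000e-03  1.708e+00] q1,q6 [0.42 0.29] w 59.9 t 9.5
```

```bash
python3 -m crank '[[85,-55,-5,0,-0.18],[85,-110,-10,0,-0.36],[85,-165,-16,0,-0.54],[85,-220,-21,0,-0.72],[85,-275,-26,0,-0.9]]'; python3 go.py 549 -67.5 110 3.14; python3 - <<'E'
from find import *
c=cap('top');H,S,V=masks(c)
for n,m,b in(('tea',(H>50)&(H<80)&(S>120),(130,200,220,340)),):
  for q in blobs(m,20,box=b): print(n,rect(c,q,12))
E
```

```text
time: 10.12
tool_pos: [544.2, 49.4, 311.5]
tcp_rot: [3.141, 0.001, 2.605]
contact_force: [0.3, 0.2, -0.5]
grip_width: 85.0
finger_force: 0.0
shift [-63.8 -98.   42.5] turn -0.535 rows 2.0 pose [544.2  49.4 311.5] [3.141e+00 1.000e-03 2.605e+00] q1,q6 [-0.05 -1.08] w 85.0 t 10.12
tea ((482.9187927246094, 311.34405517578125), (210.166015625, 137.99346923828125), 7.917454719543457)
```

```bash
python3 -m crank '[[85,-32,-50,0,-0.18],[85,-64,-98,0,-0.36],[85,-64,-98,0,-0.535],[85,-64,-98,0,-0.535]]'; python3 go.py 549 -67.5 44 3.14; python3 - <<'E'
from find import *
c=cap('wrist','w3');H,S,V=masks(c)
for q in blobs((H>20)&(H<32)&(S>180)&(V>100),200): print(rect(c,q,72),q[:,0].min(0),q[:,0].max(0))
E
```

```text
time: 10.68
tool_pos: [548.5, -66.5, 311.1]
tcp_rot: [3.141, 0.0, 3.13]
contact_force: [-0.2, 0.7, 0.2]
grip_width: 84.9
finger_force: 0.0
shift [ -0.5  -1.  108.1] turn -0.01 rows 1.7 pose [548.5 -66.5 311.1] [3.141 0.    3.13 ] q1,q6 [-0.26 -1.82] w 84.9 t 10.68
```

View pics/w3.png

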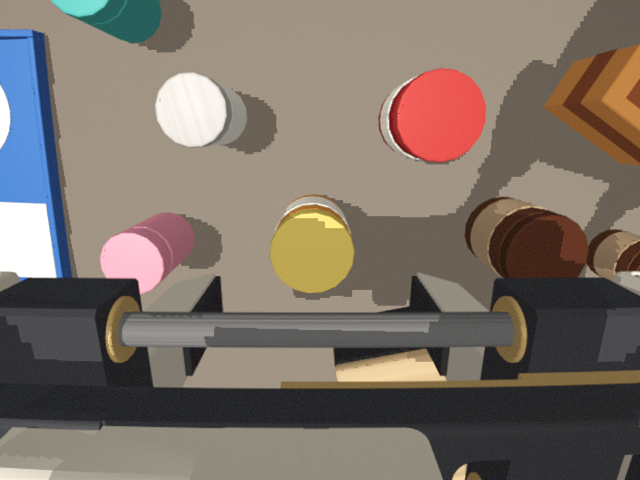

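The honey lid's yellow circle is at (312,250), radius about 42 px, between the fingers. Pink is at (135,258), left of the left finger.

```bash
python3 - <<'E'
from find import *
c=cap('wrist')
print(ray(c,[[312.5,250],[271,250],[354,250]],72).round(1)); print('pink',ray(c,[[135,258]],66).round(1),'salt',ray(c,[[194,110]],66).round(1),'jam',ray(c,[[440,115]],68).round(1),'coffee',ray(c,[[544,250]],70).round(1))
E
```

```text
[[545.2 -68.9  72. ]
 [544.9 -94.   72. ]
 [545.5 -43.8  72. ]]
pink [[ 551.1 -181.1   66. ]] salt [[ 463.  -135.3   66. ]] jam [[467.5   4.3  68. ]] coffee [[547.8  74.7  70. ]]
```

```bash
python3 -m crank '[[85,2,-2,55,0],[85,2,-2,95,0],[85,2,-2,108,0],[85,2,-2,108,0]]'; python3 -m crank '[[0,0,0,0,0],[0,0,0,0,0],[0,0,0,0,0],[0,0,0,0,0],[0,0,0,0,0]]'; python3 -m crank '[[0,0,0,-20,0],[0,0,0,-70,0],[0,0,0,-115,0],[0,0,0,-115,0]]'; python3 go.py 434.3 304.3 150 2.3; python3 - <<'E'
from find import *
cap('wrist','w4')
E
```

```text
time: 11.28
tool_pos: [546.8, -67.4, 203.1]
tcp_rot: [3.141, -0.001, 3.134]
contact_force: [0.3, 0.0, 0.4]
grip_width: 85.0
finger_force: 0.0
time: 11.9
tool_pos: [546.7, -68.2, 203.6]
tcp_rot: [-3.141, 0.001, 3.134]
contact_force: [-0.6, -1.5, 4.8]
grip_width: 51.6
finger_force: 30.0
time: 12.4
tool_pos: [547.2, -68.1, 321.2]
tcp_rot: [-3.14, 0.007, 3.134]
contact_force: [0.1, 0.1, -3.4]
grip_width: 51.2
finger_force: 30.0
shift [115.8 371.5  10.9] turn 0.834 rows 6.2 pose [547.2 -68.1 321.2] [-3.14   0.007  3.134] q1,q6 [-0.26 -1.83] w 51.2 t 12.4
```

View pics/w4.png

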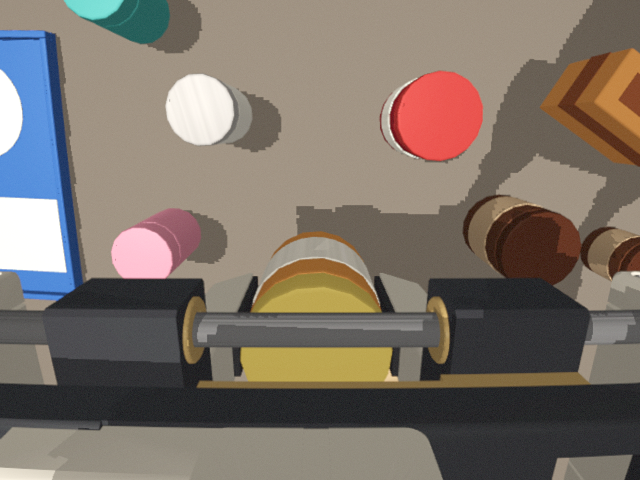

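Honey is held centrally at (315,330) and its neighbours haven't moved. Next it goes to the green circle.

```bash
python3 -m crank '[[0,18,58,0,0],[0,36,116,0,0],[0,54,174,0,0],[0,72,232,0,-0.07],[0,90,290,0,-0.14]]'; python3 go.py 434.3 304.3 51 3.278
```

```text
time: 13.08
tool_pos: [457.4, 224.2, 316.0]
tcp_rot: [-3.141, -0.004, -3.007]
contact_force: [1.0, -0.6, -1.4]
grip_width: 51.4
finger_force: 30.0
shift [ 11.8  82.5 106. ] turn -0.002 rows 2.2 pose [457.4 224.2 316. ] [-3.141 -0.004 -3.007] q1,q6 [ 0.31 -1.4 ] w 51.4 t 13.07
```

```bash
python3 -m crank '[[0,8,50,0,0],[0,12,80,0,0],[0,12,80,0,0],[0,12,80,0,0]]'; python3 go.py 434.3 304.3 50.5 3.278
```

```text
time: 13.58
tool_pos: [436.0, 299.9, 316.6]
tcp_rot: [-3.14, -0.003, -3.009]
contact_force: [-0.3, 0.3, -2.7]
grip_width: 51.7
finger_force: 30.0
shift [  0.8   4.7 107.1] turn -0.004 rows 1.7 pose [436.  299.9 316.6] [-3.140e+00 -3.000e-03 -3.009e+00] q1,q6 [ 0.46 -1.25] w 51.7 t 13.57
```

```bash
python3 -m crank '[[0,1,5,50,0],[0,1,5,90,0],[0,1,5,103,0],[0,1,5,107,0],[0,1,5,107,0]]'; python3 -m crank '[[75,0,0,0,0],[75,0,0,0,0],[75,0,0,0,0],[75,0,0,-40,0],[75,0,0,-100,0]]'; python3 go.py 548 82 120 1.571
```

```text
time: 14.2
tool_pos: [435.2, 305.2, 212.1]
tcp_rot: [3.141, 0.002, -3.01]
contact_force: [0.6, 0.3, -2.0]
grip_width: 52.0
finger_force: 30.0
time: 14.82
tool_pos: [434.2, 305.0, 310.9]
tcp_rot: [-3.14, -0.004, -3.009]
contact_force: [1.4, 1.1, 0.4]
grip_width: 74.5
finger_force: 0.0
shift [ -83.5 -236.1   31.9] turn -1.438 rows 4.0 pose [434.2 305.  310.9] [-3.14  -0.004 -3.009] q1,q6 [ 0.47 -1.24] w 74.5 t 14.82
```

```bash
python3 -m crank '[[85,-18,-50,0,0.18],[85,-36,-100,0,0.36],[85,-53,-150,0,0.54],[85,-70,-200,0,0.72],[85,-83,-236,0,0.9]]'; python3 -m crank '[[85,0,0,0,0.17],[85,0,0,0,0.17]]'; python3 go.py 548 82 44 2.2; python3 - <<'E'
from find import *
c=cap('wrist','w5');H,S,V=masks(c)
for q in blobs((S>100)&(V<110)&(H<12),200): print(rect(c,q,68),q[:,0].min(0),q[:,0].max(0))
c=cap('top');cv2.imwrite('pics/t5.png',c['color'][:,:,::-1])
E
```

```text
time: 15.45
tool_pos: [548.8, 80.2, 311.4]
tcp_rot: [3.141, 0.001, 2.367]
contact_force: [-0.0, 0.7, 0.0]
grip_width: 84.9
finger_force: 0.0
time: 15.7
tool_pos: [548.1, 81.9, 311.1]
tcp_rot: [3.141, -0.0, 2.205]
contact_force: [0.0, 0.4, 0.4]
grip_width: 85.0
finger_force: 0.0
shift [  0.2  -0.  108.1] turn 0.005 rows 1.7 pose [548.1  81.9 311.1] [ 3.141 -0.     2.205] q1,q6 [ 0.01 -0.62] w 85.0 t 15.7
((566.2626953125, 170.2349395751953), (39.731689453125, 35.76483154296875), 36.83485412597656) [400 119] [468 182]
((541.1244506835938, 86.67579650878906), (52.319969177246094, 32.447410583496094), 46.77252197265625) [276 213] [360 267]
```

View pics/w5.png

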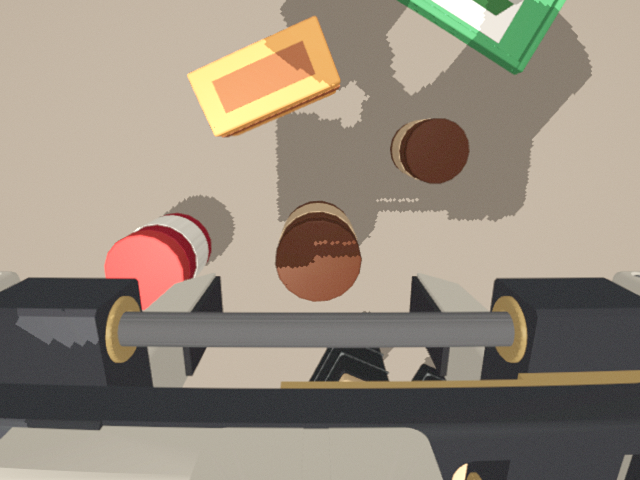

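The big tin's lid is at (318,257), about 85 px wide, as large as honey's, and it's central between the fingers. Jam at (150,270) is clear on the left. The biscuit top has corners near (189,75), (317,17), (340,80) and (221,136).

```bash
python3 - <<'E'
from find import *
c=cap('wrist');H,S,V=masks(c)
print('coffee',ray(c,[[318.5,257]],70).round(1))
p=ray(c,[[189,75],[317,17],[340,80],[221,136]],62)[:,:2]; print(p.round(1),p.mean(0).round(1), [round(float(np.hypot(*(p[i]-p[i-1]))),1) for i in range(4)])
q=blobs((H>5)&(H<25)&(S>120)&(V>130),400,box=(160,0,350,150))[0]; r=rect(c,q,62); print(r,long_yaw(r))
E
```

```text
coffee [[549.9  80.2  70. ]]
[[427.6 121.5]
 [468.4 188.6]
 [498.5 170. ]
 [461.  103.9]] [463.9 146. ] [37.7, 78.6, 35.3, 75.9]
((465.2659606933594, 144.1194610595703), (78.80097198486328, 41.80790328979492), 59.089332580566406) 1.0313032
```

```bash
python3 -m crank '[[78,-2,0,55,0],[78,-2,0,95,0],[78,-2,0,108,0],[78,-2,0,108,0]]'; python3 -m crank '[[0,0,0,0,0],[0,0,0,0,0],[0,0,0,0,0],[0,0,0,0,0],[0,0,0,0,0]]'; python3 -m crank '[[0,0,0,-20,0],[0,0,0,-70,0],[0,0,0,-115,0],[0,0,0,-115,0]]'; python3 go.py 455 -329 160 2.2
```

```text
time: 16.35
tool_pos: [549.3, 81.0, 203.1]
tcp_rot: [-3.141, -0.0, 2.206]
contact_force: [-0.4, 0.7, 1.2]
grip_width: 77.7
finger_force: 0.0
time: 16.98
tool_pos: [549.6, 80.7, 204.1]
tcp_rot: [3.14, 0.001, 2.204]
contact_force: [0.1, 0.2, 6.6]
grip_width: 53.0
finger_force: 30.0
time: 17.48
tool_pos: [549.9, 80.7, 321.6]
tcp_rot: [3.136, 0.004, 2.204]
contact_force: [0.2, -0.2, -1.9]
grip_width: 53.6
finger_force: 30.0
shift [-274.  -319.     1.8] turn 0.004 rows 6.7 pose [549.9  80.7 321.6] [3.136 0.004 2.204] q1,q6 [ 0.01 -0.63] w 53.6 t 17.48
```

```bash
python3 -m crank '[[0,-39,-46,0,0],[0,-78,-91,0,0],[0,-117,-136,0,0],[0,-157,-182,0,0],[0,-196,-228,0,0]]'; python3 -m crank '[[0,-39,-45,0,0],[0,-78,-91,0,0],[0,-78,-91,0,0],[0,-78,-91,0,0]]'; python3 go.py 455 -329 51 2.2
```

```text
time: 18.1
tool_pos: [480.4, -213.9, 316.6]
tcp_rot: [-3.141, -0.002, 2.204]
contact_force: [0.3, 0.1, -1.0]
grip_width: 53.4
finger_force: 30.0
time: 18.6
tool_pos: [453.9, -328.6, 316.6]
tcp_rot: [-3.141, -0.003, 2.203]
contact_force: [0.4, -0.1, -1.5]
grip_width: 53.5
finger_force: 30.0
shift [ -1.3   0.7 106.6] turn 0.003 rows 1.7 pose [ 453.9 -328.6  316.6] [-3.141e+00 -3.000e-03  2.203e+00] q1,q6 [-0.76 -1.4 ] w 53.5 t 18.6
```

```bash
python3 -m crank '[[0,-1,1,50,0],[0,-1,1,90,0],[0,-1,1,103,0],[0,-1,1,107,0],[0,-1,1,107,0]]'; python3 -m crank '[[75,0,0,0,0],[75,0,0,0,0],[75,0,0,0,0],[75,0,0,-40,0],[75,0,0,-100,0]]'; python3 go.py 464.5 145 160 1.03
```

```text
time: 19.23
tool_pos: [456.2, -329.1, 212.2]
tcp_rot: [3.141, 0.002, 2.205]
contact_force: [0.5, 0.2, -1.2]
grip_width: 53.9
finger_force: 30.0
time: 19.85
tool_pos: [455.3, -329.0, 310.7]
tcp_rot: [-3.141, -0.004, 2.204]
contact_force: [1.8, -0.7, -0.7]
grip_width: 75.0
finger_force: 0.0
shift [376.7 287.9  -6.9] turn 1.174 rows 7.6 pose [ 455.3 -329.   310.7] [-3.141 -0.004  2.204] q1,q6 [-0.76 -1.4 ] w 75.0 t 19.85
```

```bash
python3 -m crank '[[75,48,37,0,0.17],[75,96,74,0,0.34],[75,144,111,0,0.51],[75,192,148,0,0.68],[75,240,184,0,0.85]]'; python3 go.py 464.5 145 160 1.03
```

```text
time: 20.48
tool_pos: [462.1, -33.8, 311.5]
tcp_rot: [3.141, -0.0, 1.37]
contact_force: [-0.1, 0.0, 0.2]
grip_width: 74.8
finger_force: 0.0
shift [175.7 -33.3  -7.6] turn 0.34 rows 2.9 pose [462.1 -33.8 311.5] [ 3.141 -0.     1.37 ] q1,q6 [-0.24 -0.04] w 74.8 t 20.48
```

```bash
python3 -m crank '[[75,60,-11,0,0.17],[75,120,-22,0,0.34],[75,176,-33,0,0.34],[75,176,-33,0,0.34]]'; python3 go.py 464.5 145 38 1.03; python3 - <<'E'
from find import *
c=cap('wrist','w6')
E
```

```text
time: 20.98
tool_pos: [463.5, 146.7, 311.3]
tcp_rot: [3.141, -0.001, 1.04]
contact_force: [-0.7, -0.7, 0.0]
grip_width: 74.8
finger_force: 0.0
shift [ -1.1   1.7 114.3] turn 0.01 rows 1.8 pose [463.5 146.7 311.3] [ 3.141e+00 -1.000e-03  1.040e+00] q1,q6 [0.15 0.68] w 74.8 t 20.98
```

View pics/w6.png

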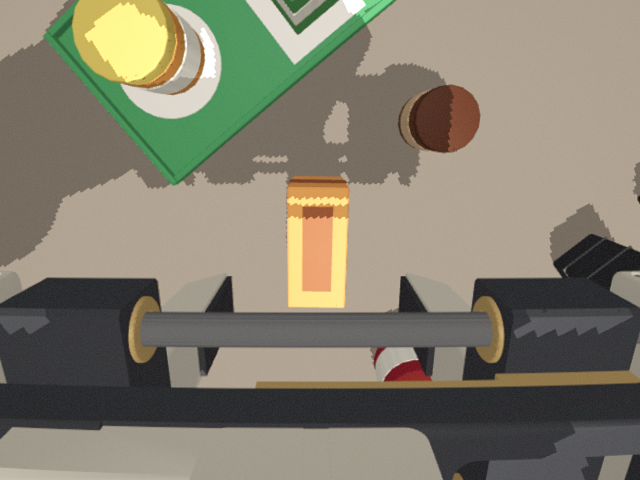

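The biscuit box is square in the fingers at (318,245), rows 188–306. Honey stands in the circle at top left.

```bash
python3 -m crank '[[75,-1,1,55,0],[75,-1,1,95,0],[75,-1,1,114,0],[75,-1,1,114,0]]'; python3 -m crank '[[0,0,0,0,0],[0,0,0,0,0],[0,0,0,0,0],[0,0,0,0,0],[0,0,0,0,0]]'; python3 -m crank '[[0,0,0,-20,0],[0,0,0,-70,0],[0,0,0,-122,0],[0,0,0,-122,0]]'; python3 go.py 555.5 -334.2 160 1.516; python3 - <<'E'
from find import *
c=cap('top');H,S,V=masks(c)
q=blobs((S>100)&(V<75)&(H<20),40,box=(440,250,495,305))
for k in q: print(rect(c,k,65))
wh=(S<60)&(V>180)
for k in blobs(wh,40,box=(430,205,500,305)): r=rect(c,k,5);print(r,long_yaw(r))
E
```

```text
time: 21.52
tool_pos: [464.3, 140.7, 196.0]
tcp_rot: [-3.139, 0.002, 1.034]
contact_force: [0.2, -0.4, -0.4]
grip_width: 75.0
finger_force: 0.0
time: 22.15
tool_pos: [464.4, 142.2, 197.4]
tcp_rot: [-3.142, -0.0, 1.036]
contact_force: [-1.8, -0.2, 5.0]
grip_width: 37.8
finger_force: 30.0
time: 22.65
tool_pos: [465.4, 142.3, 322.6]
tcp_rot: [3.135, -0.005, 1.036]
contact_force: [-0.7, -0.8, -1.0]
grip_width: 37.7
finger_force: 30.0
shift [-364.   320.5    3.8] turn -0.48 rows 7.8 pose [465.4 142.3 322.6] [ 3.135 -0.005  1.036] q1,q6 [0.14 0.67] w 37.7 t 22.65
((454.3272399902344, -308.3642883300781), (42.46735763549805, 19.721771240234375), 11.481377601623535)
((555.5261840820312, -333.99310302734375), (115.19584655761719, 61.784095764160156), 87.36151123046875) 1.5247456
((429.9284362792969, -325.233642578125), (68.43218994140625, 23.881267547607422), 81.3160400390625) 1.419233
```

```bash
python3 -m crank '[[0,-46,40,0,-0.1],[0,-92,80,0,-0.2],[0,-138,121,0,-0.3],[0,-184,162,0,-0.4],[0,-230,202,0,-0.48]]'; python3 go.py 555.5 -336.5 160 1.516
```

```text
time: 23.32
tool_pos: [520.6, -160.7, 317.0]
tcp_rot: [-3.139, -0.001, 1.518]
contact_force: [0.5, -0.4, -1.4]
grip_width: 37.7
finger_force: 30.0
shift [-173.7   44.1   -2.4] turn 0.002 rows 2.9 pose [ 520.6 -160.7  317. ] [-3.139e+00 -1.000e-03  1.518e+00] q1,q6 [-0.44 -0.39] w 37.7 t 23.32
```

```bash
python3 -m crank '[[0,-58,15,0,0],[0,-116,30,0,0],[0,-170,44,0,0],[0,-170,44,0,0],[0,-170,44,0,0]]'; python3 go.py 555.5 -336.5 44 1.516
```

```text
time: 23.95
tool_pos: [555.0, -330.5, 316.7]
tcp_rot: [-3.138, -0.003, 1.515]
contact_force: [-0.1, 0.6, -1.1]
grip_width: 37.9
finger_force: 30.0
shift [ -6.2   1.2 113.7] turn -0.001 rows 1.8 pose [ 555.  -330.5  316.7] [-3.138e+00 -3.000e-03  1.515e+00] q1,q6 [-0.66 -0.6 ] w 37.9 t 23.95
```

```bash
python3 -m crank '[[0,-6,1,50,0],[0,-6,1,90,0],[0,-6,1,108,0],[0,-6,1,114,0],[0,-6,1,114,0]]'; python3 -m crank '[[60,0,0,0,0],[60,0,0,0,0],[60,0,0,0,0],[60,0,0,-40,0],[60,0,0,-100,0]]'; python3 -m crank '[[60,60,0,-20,0],[60,120,0,-20,0],[60,180,0,-20,0],[60,240,0,-20,0],[60,240,0,-20,0]]'
python3 - <<'E'
from find import *
c=cap('top','top7'); im=c['color'][140:340,130:510,::-1]; cv2.imwrite('pics/crop7.png',cv2.resize(im,None,fx=2.1,fy=2.1,interpolation=cv2.INTER_CUBIC))
E
```

```text
time: 24.58
tool_pos: [556.5, -336.7, 206.0]
tcp_rot: [3.14, 0.001, 1.516]
contact_force: [0.2, 1.0, -0.6]
grip_width: 38.1
finger_force: 30.0
time: 25.2
tool_pos: [555.6, -336.8, 304.3]
tcp_rot: [-3.138, -0.003, 1.515]
contact_force: [1.3, -0.6, 0.1]
grip_width: 60.2
finger_force: 0.0
time: 25.82
tool_pos: [569.3, -93.4, 325.6]
tcp_rot: [3.141, -0.001, 1.521]
contact_force: [-0.2, -0.6, -0.6]
grip_width: 60.3
finger_force: 0.0
```

View pics/crop7.png

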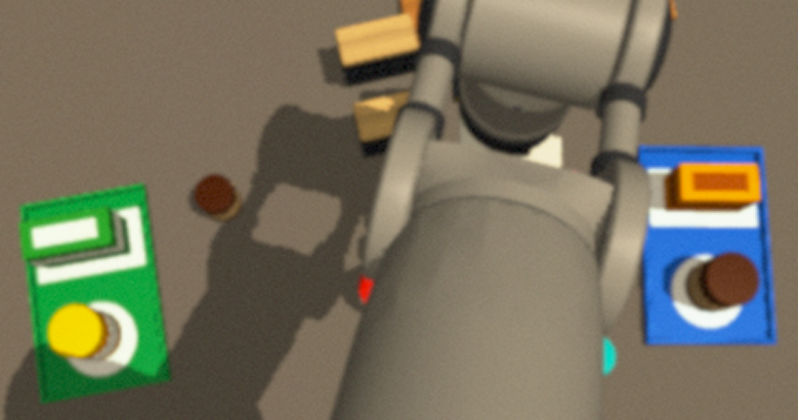

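All four items stand on their trays. The crop shows tea at (70,233), honey at (77,330), biscuit at (718,185) and coffee at (730,280). I'll put numbers on it, taking tray tops at +5 mm.

```bash
cat > m2.py <<'E'
from find import *
c=cap('top'); H,S,V=masks(c)
def loc(p,o,a): d=np.array(p)-o; return np.round([d[0]*np.cos(a)+d[1]*np.sin(a),-d[0]*np.sin(a)+d[1]*np.cos(a)],1)
G=((483.5,311),.137); Bt=((505.2,-331.3),-.055)
def show(n,m,z,box,T):
    q=blobs(m,30,box=box)
    if not q: print(n,'none'); return
    r=rect(c,q[0],z); print(n,np.round(r[0],1),np.round(r[1],1),round(long_yaw(r),3),'local',loc(r[0],*T) if T else '')
B=(130,160,510,340)
im=cv2.morphologyEx(((H>50)&(H<80)&(S>120)).astype(np.uint8),cv2.MORPH_OPEN,np.ones((2,2)))
show('honey',(H>20)&(H<32)&(S>180)&(V>110),71,(140,260,220,340),G)
show('coffee',(S>100)&(V<90)&(H<14),71,(455,250,495,295),Bt)
show('biscuit',(H>5)&(H<25)&(S>190)&(V>150),67,(440,210,500,250),Bt)
show('tea band',(S<60)&(V>180),75,(142,240,178,262),G)
show('jam',((H<5)|(H>175))&(S>180)&(V>120),62,B,None)
show('salt',(S<60)&(V>120),60,(365,260,398,292),None)
E
python3 m2.py; python3 - <<'E'
from h import *
c=cap('top')
# hand-read tea top corners from crop (crop px/2.1 + offset)
p=np.array([[22,222],[108,209],[113,243],[27,258]])/2.1+[130,140]; q=ray(c,p,75)[:,:2]; print(q.round(1),q.mean(0))
p=np.array([[77,330],[730,280],[718.5,182]])/2.1+[130,140]; print(ray(c,p[:2],75).round(1),ray(c,p[2:],67).round(1))
E
```

```text
honey [438.4 306.5] [54.2 48.5] 1.532 local [-45.3   1.7]
coffee [ 455.8 -311. ] [45.8 20.3] 0.114 local [-50.5  17.6]
biscuit [ 555.  -330.5] [79.7 36.6] 1.527 local [49.7  3.5]
tea band [534.3 319.2] [18.9 61.6] -1.427 local [51.4  1.2]
jam [467.7  25.8] [15.  26.7] -0.362 local 
salt [ 464.2 -133.3] [67.6 64.1] 1.524 local 
[[545.9 361.1]
 [555.1 275.5]
 [520.9 270. ]
 [509.7 354.9]] [532.87959202 315.37139456]
[[ 437.5  303.8   75. ]
 [ 457.3 -328.3   75. ]] [[ 556.7 -331.2   67. ]]
```

Offsets from the targets are all well inside the limits:

| Item | Tray-frame position (mm) |
|---|---|
| Tea box | (51, 1) |
| Honey jar | (−45, 2) |
| Biscuit box | (50, 3) |
| Coffee tin | (−48, 0), hand-read; the mask picked up its shaded side |

The arm is clear and high, so I'll hand in.

```bash
python3 -c "
from plant import bot
print(bot.close_job())"
```

```text
the job is handed in; nothing more can be done
None
```

I handed the job in at about 26 s with all four items released on their tray marks, by my measurements within about 6 mm of target; the jam jar and salt shaker were never touched, but the arm hid them in the last view and the judge gave no verdict.

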